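# Put the clay vase away under the rolling cover of the display case

### The arm

A 6-joint arm with a two-finger parallel gripper is mounted at the origin on the work surface. World frame = base frame: x ahead of the robot, y to its left, z up, the work surface at z = 0. Lengths are in m, angles in degrees, forces in N, time in s.
With the tool pointing down it reaches from about 0.3 to 0.75 m from the base axis. Payload 8.5 kg.
Tool frame: the origin (TCP) lies at the very end of the fingers, on their centre line; the grasp point (between the pads) lies ctrl.grip_point_offset behind it (ctrl.grip_point_offset is the distance from the TCP to the grasp point, in m); z points along the fingers, x is the direction in which the jaws open and shut, and the axes are right-handed (so a half turn about z gives the same grasp; the last joint's range is limited). The gripper opens to 85 mm and grips with 20 to 120 N. Pads are 22 mm wide; open, the fingers measure 114 mm over their backs; the gripper's body (76 mm by 85 mm) begins 54 mm behind the grasp point. The pads swing forward as they close: fully open they stand 13 mm farther back than shut.
Start: joints at [52.523, 21.807, 74.336, -0, 83.858, -12.336], TCP at [0.234, 0.498, 0.231] pointing down, gripper open.
Joint ranges: [-178.18, 178.18], [-50.72, 133.34], [12.68, 142.11], [-81.47, 261.47], [9.98, 163.14], [-165.26, 165.26]. Speed limits (degrees/s): [136.94, 136.94, 180, 180, 180, 180].

### API

Orientations are given as a 3x3 rotation matrix whose columns are the frame's x, y, z axes.
In Python, from rig import ctrl gives the robot as it stands.
- The arm moves only by the tool send_rows, never from a script. Its argument "plan" is a list of rows, each an object of numbers: "dx", "dy", "dz": the shift along the tool's x, y, z in cm; "spin": the turn about the tool's z in rad; "hand": the opening, from 0 (shut) to 1 (fully open). In form: [{"dx": .., "dy": .., "dz": .., "spin": .., "hand": ..}, ...]. A call has 1 to 20 rows; each row is the pose to reach, as a shift and turn from the pose commanded when the call began, along the tool's axes at that moment; what a row does not reach only later rows make up. A row lasts 1/8 s, in which the tool goes at most 62.5 mm and 10.7 degrees, less where a joint would pass 70% of its speed; a pose out of reach is approached as far as the arm can. A call with a gripper value outside its range is refused whole. The fingers move at their own pace and stop on an object; "force" is the grip in N (left out, the last holds). Time passes only in rows, so rows that repeat a pose let the fingers close. It gives the time, the measured TCP pose, the force and the opening at its end, in the units of the state.
- ctrl.state(): the state, without advancing time (a new reading comes with each control period).
- ctrl.snapshot(name): name is "scene" or "top" or "wrist"; returns the picture (420x560x3 uint8, blue, green, red); there is no depth.
- ctrl.camera_model(name): a dict with "fov_y" (degrees; the focal length in pixels is half the picture's height over the tangent of half this angle, whatever the lens; pixels are square), "cx", "cy" (the principal point, pixels), "world_to_cam" (4x4, takes a point from world to camera coordinates). Camera axes: x right, y down, z forward; pixel columns grow to the right and rows downward; lengths in m; the calibration is good to about 2 mm. The wrist camera is an equidistant fisheye: a pixel r from the principal point sees the ray r / f radians off the axis. A picture is of the moment at which its call begins: read the wrist's pose just before it. camera_model takes no time and is no camera call; for the wrist camera it gives the pose at the moment of the call.
- ctrl.sign_off(): hands the job in, once; it reports no verdict.
The state is a dict: "clock": time; "q": joint angles; "dq": joint speeds; "tau": joint torques, N m; "eef_pos": TCP position; "tool_rot": TCP orientation; "contact_force": force on the tool from outside, world axes, zero at the start; "ft_torque": the same for the moment, N m; "opening": finger opening in m.
Only numpy, scipy, OpenCV 4.12 (cv2) and the standard library are available. Lean on these libraries where they do the work, as an engineer would, in place of code of your own. Each camera call takes 0.05 s, during which the arm holds its last target. There are 200 camera calls.

### The job

Roll the cover of the glass display case all the way up, take the swirled clay vase from the counter and stand it upright, without dropping it, on the round cork mat inside with its whole foot on the mat. Then roll the cover fully down again, and leave the quail, the aluminium bowl and the jar where they are.

Things in the scene. Friction and masses are not known exactly. Their poses are not given: they have to be found in the camera images.
- case: Display case fixed to the counter, 440 deep (x) x 390 wide (y) x 295 mm high; origin at the centre of its underside. x points from the open front to the back, away from the robot, y left, z up. Glass floor, top 30 mm above the origin; glass sides (inner faces at y = +-189 mm) and back. The front is closed by the rolling cover; a light bar crosses the top at x = +110 mm.
- track_axis (a point): Centre of the circular track of the cover, 50 mm above the case's origin; the track's centre line runs along the case's y. Even fully up, the cover (radius 210 mm) still hangs over most of the mat, so the mat is reached with the tool tilted in from the front, about 30 to 45 deg from vertical, fingers leading towards the back.
- cover (a joint): Angle of the tambour cover about the track's centre line, rad: 0 = fully down (shut), 1.10 = fully up (stop); growing carries its front edge up and back. Clear slats 5 mm thick at radius 210 mm; at 0 it spans 7 to 91 deg above the front horizontal. Starts 0 to 0.3 open. Friction holds it where it is left; 3 to 8 N along the arc at the tab moves it.
- tab (a point): Grip point on the cover's pull tab: dark wood block in the middle of the aluminium lower rail, 36 mm wide (case's y), 16 mm thick, standing out radially from radius 209 to 263 mm. This point is at radius 243 mm, at 7 deg + the joint angle above the front horizontal. Free on both sides: pinch it across its 36 mm width, or push it from above or below.
- mat_top (a point): Centre of the top of the round dark brown cork mat, 100 mm across and 3 mm thick, fixed on the glass floor in the middle of the case, about 60 mm in front of the track's centre line (top 33 mm above the counter). Here the vase is to stand.
- vase_mid (a point): Centre (50 mm above the foot) of the swirled clay vase, 100 mm tall, 0.15 to 0.3 kg: foot 48 mm across, belly 64 mm across 38 mm up, straight neck 40 mm across from 62 to 88 mm up, rim 50 mm across. Starts upright on the counter, in front and to one side of the case. Round: grip it across the neck from any side, also with the tool tilted.
- vase_foot (a point): Centre of the underside of the vase's foot, z axis up along the vase.
- jar_mid (a point): Centre of a glass jar with an aluminium twist cap, 64 mm across and 100 mm tall, standing on the counter on the other side. Leave it alone.
- quail_mid (a point): Centre of a white ceramic quail, about 100 mm long, 54 mm wide, 84 mm tall, standing in the case beside the mat (35 mm above its foot). Leave it alone.
- bowl_mid (a point): Centre of a small aluminium bowl, 84 mm across, 38 mm high, standing in the case on the other side of the mat. Leave it alone.

How it is judged (in metres and radians):
On the way, in this order (a step that is already met when the one before it is completed fails the run):
1. the cover is rolled up (at least 0.9 rad) (value of joint cover above 0.9 rad), for 0.2 s.
2. the vase stands upright with its foot on the mat, let go (distance between vase_foot and mat_top below 0.027 m and angle between vase_foot's own z axis and vertical below 0.1 rad and contact force between the fingers and vase below 0.1 N), for 0.2 s.
At the end, for the whole second after the job is handed in: The cover is fully down (joint below 0.05 rad), the vase stands at rest and upright (within 0.1 rad) on the mat with its foot's centre within 27 mm of the mat's centre, and the quail, the bowl and the jar are within 25 mm of where they began (value of joint cover below 0.05 rad and horizontal distance between vase_foot and mat_top below 0.027 m and z of vase_foot in the frame of mat_top between -0.003 and 0.004 m and angle between vase_foot's own z axis and vertical below 0.1 rad and linear speed of vase below 0.02 m/s and distance of each of quail_mid, bowl_mid, jar_mid from where it was at the start of the episode below 0.025 m); the robot touches nothing.
It fails at once if a bystander (quail, bowl or jar) is pushed more than 25 mm from its place (distance of any of quail_mid, bowl_mid, jar_mid from where it was at the start of the episode above 0.025 m).
It fails at once if the vase is tipped over (more than 1 rad) (angle between vase_foot's own z axis and vertical above 1 rad).
It fails at once if the vase is dropped (falls free faster than 0.45 m/s) (linear speed of vase above 0.45 m/s and contact force between the fingers and vase below 0.05 N).
It also fails if it takes over 72 s, if anything falls off the work surface, if the arm or the gripper's body presses on something with over 40 N, if the wrist force passes 120 N, or if a joint passes its speed limit or range.

## Working session

There is one attempt and no reset: what is moved stays moved. The work goes in short steps, Python scripts to look and compute and a tool call to move; the robot and the scene stay as the last step left them, time stands still between calls to the robot, and variables do not carry over. Pictures are saved under pics/ and viewed, about 8 in all and at most 12, crops included, and the job is handed in when it is done.

Besides the shell and the picture viewer there is one more tool, called after ">>>" as name([rows], argument=value, ...), one row to a line, values as JSON. send_rows: Moves the arm, as the interface text tells. Its arguments: {"type":"object","properties":{"plan":{"type":"array"},"force":{"type":"number"}},"required":["plan"]}

```bash
ls; mkdir -p pics
python3 - <<'E'
from rig import ctrl
import cv2,json
print(ctrl.state(), ctrl.grip_point_offset)
for n in ("scene","top"):
    m=ctrl.camera_model(n); print(n,m)
    cv2.imwrite(f"pics/{n}0.png",ctrl.snapshot(n))
E
```

```text
pics
{'clock': 0.0, 'q': array([ 5.25253592e+01,  2.18417770e+01,  7.43857544e+01,  1.75599401e-03,
        8.38590642e+01, -1.23359600e+01]), 'dq': array([-1.49956857e-02, -1.28955262e-05,  8.73774309e-02,  9.16887569e-02,
        9.63738446e-03, -4.38495414e-02]), 'tau': array([ 9.39205347e-05, -4.48434699e+01, -2.31277871e+01, -2.22522572e-04,
        4.66329671e-03, -6.88866794e-05]), 'eef_pos': array([0.23345503, 0.49766267, 0.23069852]), 'tool_rot': array([[ 4.24812978e-01,  9.05280643e-01, -9.43721276e-04],
       [ 9.05279942e-01, -4.24813880e-01, -1.18092461e-03],
       [-1.46997409e-03, -3.52659841e-04, -9.99998857e-01]]), 'contact_force': array([ 0.28261018, -0.3835163 ,  0.02474463]), 'ft_torque': array([-0.01782376, -0.02604892,  0.06694709]), 'opening': 0.0857531840497243} 0.0187
scene {'fov_y': 47.29646572838298, 'cx': 276.21690359353414, 'cy': 213.51342107771447, 'world_to_cam': array([[-3.88510677e-01,  9.21444108e-01,  4.57288511e-04,
         2.04102967e-01],
       [ 8.75510749e-01,  3.69298328e-01, -3.11608204e-01,
        -4.87170545e-01],
       [-2.87298419e-01, -1.20662753e-01, -9.50210565e-01,
         1.35089821e+00],
       [ 0.00000000e+00,  0.00000000e+00,  0.00000000e+00,
         1.00000000e+00]])}
top {'fov_y': 45.068604536879015, 'cx': 275.59714551992136, 'cy': 206.3433695778703, 'world_to_cam': array([[-0.0076382 , -0.99996148,  0.00432504,  0.02094013],
       [-0.99931014,  0.00747588, -0.03637789,  0.57535124],
       [ 0.03634415, -0.00459992, -0.99932875,  1.25775216],
       [ 0.        ,  0.        ,  0.        ,  1.        ]])}
```

View pics/scene0.png

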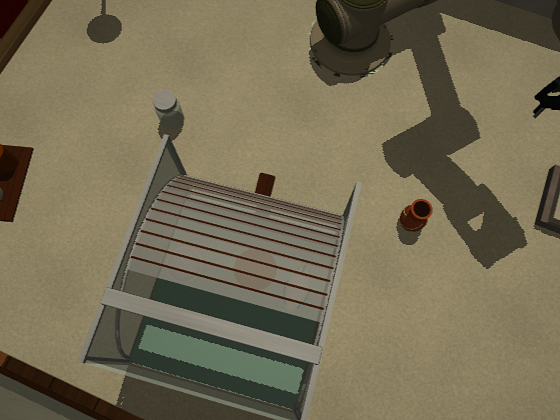

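View pics/top0.png

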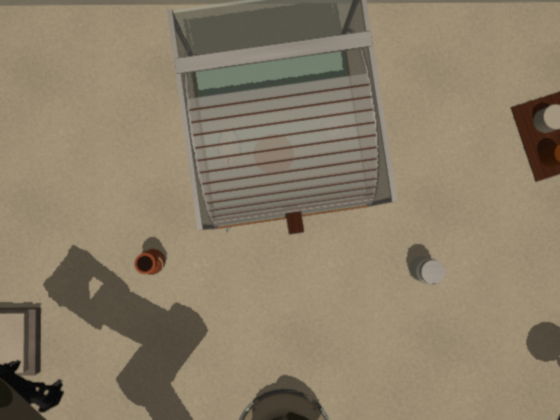

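```bash
cat > h.py <<'E'
import numpy as np, cv2
from rig import ctrl
def ray(n,u,v):
    m=ctrl.camera_model(n); T=np.array(m["world_to_cam"]); R,t=T[:3,:3],T[:3,3]
    f=210/np.tan(np.radians(m["fov_y"]/2)); a=np.array([u-m["cx"],v-m["cy"]])
    if n=="wrist":
        r=np.hypot(*a); th=r/f; d=np.r_[a/max(r,1e-9)*np.sin(th),np.cos(th)]
    else: d=np.r_[a/f,1]; d/=np.linalg.norm(d)
    return -R.T@t, R.T@d
def at_z(n,u,v,z):
    o,d=ray(n,u,v); return o+d*(z-o[2])/d[2]
def proj(n,p):
    m=ctrl.camera_model(n); T=np.array(m["world_to_cam"]); p=np.atleast_2d(p)
    c=p@T[:3,:3].T+T[:3,3]; f=210/np.tan(np.radians(m["fov_y"]/2))
    return c[:,:2]/c[:,2:]*f+[m["cx"],m["cy"]]
def tri(u1,u2):
    A=[];b=[]
    for n,u in (("scene",u1),("top",u2)):
        o,d=ray(n,*u); P=np.eye(3)-np.outer(d,d); A.append(P); b.append(P@o)
    return np.linalg.lstsq(np.vstack(A),np.hstack(b),rcond=None)[0]
E
python3 - <<'E'
from h import *
np.set_printoptions(precision=4,suppress=True)
print([a for a in dir(ctrl) if a[0]!='_'])
print("mat",at_z("scene",255,270,.033),at_z("top",273,155,.033))
print("bar ends",tri((103,297),(177,65+0)),tri((320,355),(372,38)))
print("tab",tri((265,184),(294,222)))
print("vase rim",tri((421,209),(147,264)),at_z("scene",421,209,.1),at_z("top",147,264,.1))
print("jar",at_z("scene",165,100,.1),at_z("top",431,272,.1))
for n in("scene0","top0"):
    im=cv2.imread(f"pics/{n}.png"); hsv=cv2.cvtColor(im,cv2.COLOR_BGR2HSV)
    h=hsv.astype(int); 
    m=((h[...,0]<12)&(h[...,1]>150)&(h[...,2]>50)).astype('uint8')
    k,l,s,c=cv2.connectedComponentsWithStats(m)
    for i in range(1,k):
        if s[i,4]>60: print(n,s[i],c[i])
E
```

```text
['Unreachable', 'camera_model', 'grip_point_offset', 'sign_off', 'snapshot', 'state']
mat [0.708  0.0236 0.033 ] [0.7016 0.0221 0.033 ]
bar ends [0.7988 0.0719 0.7601] [0.7934 0.0509 0.7858]
tab [ 0.5351 -0.024   0.1253]
vase rim [0.4391 0.3222 0.0861] [0.4442 0.3227 0.1   ] [0.4408 0.3159 0.1   ]
jar [ 0.4179 -0.3416  0.1   ] [ 0.4171 -0.3425  0.1   ]
scene0 [ 10 147  21  63 258] [ 20.5    173.8566]
scene0 [256 173  12  20  87] [261.3448 182.1379]
scene0 [401 199  31  30 346] [415.1705 214.7428]
scene0 [141 230  58  17  97] [169.8351 238.2062]
scene0 [221 238  58  17  93] [250.1828 246.1613]
scene0 [136 243  40  12  71] [155.5775 248.4648]
scene0 [217 250 113  32 198] [272.8434 265.6111]
scene0 [210 263 117  32 215] [267.8698 278.6791]
top0 [ 512   93   48   87 1597] [536.0326 135.6556]
top0 [287 213  16  20 250] [294.592 222.2  ]
top0 [135 250  29  24 354] [150.8842 261.0226]
```

Run:
```python
from h import *
np.set_printoptions(precision=4,suppress=True)
a=tri((320,355),(177,65));b=tri((103,297),(372,38));print("bar L,R",a,b,(a+b)/2)
print("front wall tops L,R",tri((358,184),(202,229)),tri((168,137),(393,201)))
for s in("scene","top"):
    im=cv2.imread(f"pics/{s}0.png")
    c=im[150:390,80:370] if s=="scene" else im[0:240,160:410]
    c=cv2.resize(c,None,fx=2.4,fy=2.4,interpolation=cv2.INTER_CUBIC)
    c=cv2.convertScaleAbs(c,alpha=1.6); cv2.imwrite(f"pics/{s}c.png",c)
a=cv2.imread("pics/scenec.png");b=cv2.imread("pics/topc.png")
hh=300;r=lambda x:cv2.resize(x,(400,int(400*x.shape[0]/x.shape[1])))
a=r(a);b=r(b);H=max(a.shape[0],b.shape[0]);o=np.zeros((H,800,3),'uint8');o[:a.shape[0],:400]=a;o[:b.shape[0],400:]=b
cv2.imwrite("pics/both.png",o);print(a.shape,b.shape)
```

```text
bar L,R [0.8429 0.2109 0.2966] [ 0.8992 -0.1756  0.2825] [0.871  0.0177 0.2895]
front wall tops L,R [0.5215 0.1653 0.2791] [ 0.5739 -0.2126  0.2811]
(331, 400, 3) (384, 400, 3)
```

View pics/both.png

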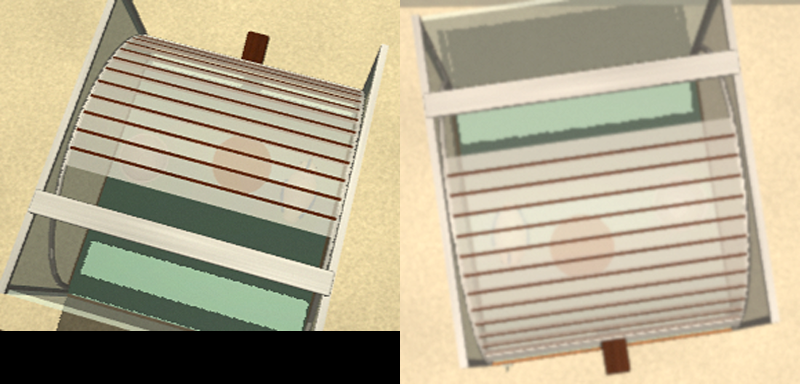

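>>> send_rows([
  {"dx": 0,"dz": -10},
  {"dx": 5,"dz": -12},
  {"dx": 10,"dz": -12},
  {"dx": 15,"dz": -12},
  {"dx": 20,"dz": -12},
  {"dx": 25,"dz": -12},
  {"dx": 30,"dz": -12},
  {"dx": 35,"dz": -12},
  {"dx": 35,"dz": -12},
])

```text
validation failed for argument at $.pl...
```

>>> send_rows([
  {"dx": 0,"dy": 0,"dz": -6,"spin": 0,"hand": 1},
  {"dx": 5,"dy": 0,"dz": -12,"spin": 0,"hand": 1},
  {"dx": 10,"dy": 0,"dz": -12,"spin": 0,"hand": 1},
  {"dx": 15,"dy": 0,"dz": -12,"spin": 0,"hand": 1},
  {"dx": 20,"dy": 0,"dz": -12,"spin": 0,"hand": 1},
  {"dx": 25,"dy": 0,"dz": -12,"spin": 0,"hand": 1},
  {"dx": 30,"dy": 0,"dz": -12,"spin": 0,"hand": 1},
  {"dx": 35,"dy": 0,"dz": -12,"spin": 0,"hand": 1},
])

```text
clock: 1.1
eef_pos: [0.3316, 0.7066, 0.3032]
tool_rot: [[0.424, 0.905, 0.017], [0.905, -0.425, 0.034], [0.038, 0.0, -0.999]]
contact_force: [-0.1, -0.3, 0.2]
opening: 0.0854
```

>>> send_rows([
  {"dx": 10,"dy": 0,"dz": 0,"spin": 0,"hand": 1},
  {"dx": 20,"dy": 0,"dz": 0,"spin": 0,"hand": 1},
  {"dx": 30,"dy": 0,"dz": 0,"spin": 0,"hand": 1},
  {"dx": 40,"dy": 0,"dz": 0,"spin": 0,"hand": 1},
])

```text
clock: 1.6
eef_pos: [0.35, 0.7458, 0.2362]
tool_rot: [[0.424, 0.905, 0.032], [0.903, -0.425, 0.067], [0.074, 0.0, -0.997]]
contact_force: [-0.1, -0.6, -0.3]
opening: 0.0854
```

```bash
python3 -c "
from rig import ctrl
s=ctrl.state();print(s['q'],s['dq'],s['eef_pos'],s['tool_rot'])"
```

```text
[ 56.46443563  53.77621883  12.71298037   0.65257573 109.28746525
  -8.15607076] [ 0.5029923   8.02185403 -0.01122568 -0.12052726 -8.37115478  0.50725039] [0.35000784 0.74578951 0.23620022] [[ 4.23669648e-01  9.05261532e-01  3.17110030e-02]
 [ 9.02756102e-01 -4.24854735e-01  6.73043467e-02]
 [ 7.44006058e-02  1.12492562e-04 -9.97228428e-01]]
```

>>> send_rows([
  {"dx": -4,"dy": 0,"dz": 0,"spin": 0,"hand": 1},
  {"dx": -8,"dy": 0,"dz": 0,"spin": 0,"hand": 1},
  {"dx": -10,"dy": 0,"dz": 0,"spin": 0,"hand": 1},
])

```text
clock: 1.98
eef_pos: [0.3066, 0.6537, 0.2298]
tool_rot: [[0.424, 0.905, 0.032], [0.903, -0.425, 0.067], [0.074, 0.0, -0.997]]
contact_force: [1.2, 0.4, 0.2]
opening: 0.0855
```

```bash
python3 -c "
from rig import ctrl
s=ctrl.state();print(s['q'],s['dq'],s['eef_pos'],s['tool_rot'])"
```

```text
[55.25181999 38.34740789 45.4851332   0.70467797 91.96779569 -9.55871616] [ -2.08548633 -18.35366278  37.17612044   0.12025112 -19.60026636
  -2.308521  ] [0.30662875 0.65373744 0.22982282] [[ 4.23646646e-01  9.05274913e-01  3.16362502e-02]
 [ 9.02779412e-01 -4.24826226e-01  6.71715079e-02]
 [ 7.42485897e-02  1.03571317e-04 -9.97239759e-01]]
```

>>> send_rows([
  {"dx": 6,"dy": 0,"dz": -6,"spin": 0,"hand": 1},
  {"dx": 12,"dy": 0,"dz": -6,"spin": 0,"hand": 1},
  {"dx": 30,"dy": 0,"dz": -6,"spin": 0,"hand": 1},
  {"dx": 60,"dy": 0,"dz": -6,"spin": 0,"hand": 1},
  {"dx": 60,"dy": 0,"dz": -6,"spin": 0,"hand": 1},
  {"dx": 60,"dy": 0,"dz": -6,"spin": 0,"hand": 1},
  {"dx": 60,"dy": 0,"dz": -6,"spin": 0,"hand": 1},
  {"dx": 60,"dy": 0,"dz": -6,"spin": 0,"hand": 1},
])

```text
clock: 2.98
eef_pos: [0.3601, 0.7672, 0.2058]
tool_rot: [[0.422, 0.905, 0.049], [0.899, -0.425, 0.103], [0.114, 0.0, -0.993]]
contact_force: [-0.6, 0.6, 0.3]
opening: 0.0854
```

```bash
python3 -c "
from rig import ctrl
s=ctrl.state();print(s['q'],s['dq'],s['eef_pos'],s['tool_rot'][:,2])"
```

```text
[ 56.59941879  56.00529209  12.73562861   0.96726122 104.76697573
  -7.9578939 ] [ 0.23885269  4.49564177 -0.25918827 -0.11020123 -4.67858963  0.10665311] [0.36008126 0.76716193 0.20578986] [ 0.0485867   0.10333672 -0.99345904]
```

>>> send_rows([
  {"dx": 60,"dy": 0,"dz": -6,"spin": 0,"hand": 1},
])

```text
clock: 3.1
eef_pos: [0.3652, 0.778, 0.1995]
tool_rot: [[0.42, 0.905, 0.063], [0.895, -0.425, 0.135], [0.149, 0.0, -0.989]]
contact_force: [0.5, -0.8, -0.0]
opening: 0.0852
```

>>> send_rows([
  {"dx": 60,"dy": 0,"dz": -30,"spin": 0,"hand": 1},
])

```text
clock: 3.22
eef_pos: [0.3663, 0.7803, 0.2133]
tool_rot: [[0.418, 0.905, 0.076], [0.891, -0.425, 0.163], [0.179, -0.001, -0.984]]
contact_force: [0.2, -0.3, -0.2]
opening: 0.0856
```

>>> send_rows([
  {"dx": 60,"dy": 0,"dz": -6,"spin": 0,"hand": 1},
  {"dx": 60,"dy": 0,"dz": -6,"spin": 0,"hand": 1},
  {"dx": 60,"dy": 0,"dz": -6,"spin": 0,"hand": 1},
])

```text
clock: 3.6
eef_pos: [0.3732, 0.7949, 0.2039]
tool_rot: [[0.414, 0.905, 0.095], [0.883, -0.425, 0.202], [0.223, 0.0, -0.975]]
contact_force: [0.4, 0.4, -0.0]
opening: 0.0854
```

```bash
python3 -c "
from rig import ctrl
s=ctrl.state();print(s['q'],s['dq'],s['eef_pos'],s['tool_rot'][:,2])"
```

```text
[56.62457862 56.48789249 12.71283139  1.8373146  98.05262209 -7.77204289] [ 0.12536369  3.01426965  0.06521981  0.08039209 -2.79301846  0.0899089 ] [0.37316224 0.79490699 0.20388843] [ 0.09476966  0.20156632 -0.97487934]
```

```bash
cat >> h.py <<'E'
np.set_printoptions(precision=3,suppress=True)
def rows_to(p,az=None):
    """tool-frame shift (cm) to world TCP p and spin (rad) to put tool x at azimuth az (deg); + state summary"""
    s=ctrl.state(); R=s["tool_rot"]; z=R[:,2]
    d=R.T@(np.array(p)-s["eef_pos"])*100
    sp=0
    if az is not None:
        # horizontal-projected direction -> make tool x the component of (cos,sin,0) orthogonal to z
        g=np.array([np.cos(np.radians(az)),np.sin(np.radians(az)),0]); g-=z*(g@z); g=R.T@g
        sp=np.arctan2(g[1],g[0])
    print("d(cm)",d,"spin",round(sp,3)); return d,sp
def show():
    s=ctrl.state(); R=s["tool_rot"]; z=R[:,2]
    print("t",round(s["clock"],2),"p",s["eef_pos"],"q",s["q"],"tilt",np.degrees(np.arccos(-z[2])).round(2),"az",np.degrees(np.arctan2(z[1],z[0])).round(1),"xaxis",R[:,0],"z",z,"F",s["contact_force"],"op",round(s["opening"],4))
E
python3 - <<'E'
from h import *
from scipy.optimize import least_squares
D=np.array([[21.84,74.386,.5497,.2307,0],[53.776,12.713,.8238,.2362,4.27],[38.347,45.485,.72206,.2298,4.26],[56.005,12.736,.84747,.2058,6.56],[56.488,12.713,.87814,.2039,12.87]])
a=np.radians(D)
def m(p):
    h,a2,d4,L=p
    r=a2*np.sin(a[:,0])+d4*np.sin(a[:,0]+a[:,1])+L*np.sin(a[:,4]); z=h+a2*np.cos(a[:,0])+d4*np.cos(a[:,0]+a[:,1])-L*np.cos(a[:,4])
    return np.r_[r-D[:,2],z-D[:,3]]
s=least_squares(m,[.3,.4,.4,.25]); print(s.x,s.fun)
show(); rows_to([.45,.75,.45]); rows_to([.62,-.2,.5],98)
E
```

```text
[0.136 0.561 0.356 0.38 ] [ 0.013 -0.017  0.008 -0.007  0.007  0.008 -0.006  0.005 -0.005 -0.002]
t 3.6 p [0.373 0.795 0.204] q [56.625 56.488 12.713  1.837 98.053 -7.772] tilt 12.87 az 64.8 xaxis [0.414 0.883 0.223] z [ 0.095  0.202 -0.975] F [ 0.392  0.404 -0.029] op 0.0854
d(cm) [  4.701   8.867 -24.17 ] spin 0
d(cm) [-70.983  64.622 -46.582] spin -0.59
```

>>> send_rows([
  {"dx": 0,"dy": 5,"dz": -6,"spin": 0,"hand": 1},
  {"dx": -6,"dy": 10,"dz": -12,"spin": 0,"hand": 1},
  {"dx": -10,"dy": 14,"dz": -18,"spin": 0,"hand": 1},
  {"dx": -14,"dy": 16,"dz": -24,"spin": 0,"hand": 1},
])

```text
clock: 4.1
eef_pos: [0.433, 0.6125, 0.3586]
tool_rot: [[0.415, 0.905, 0.094], [0.882, -0.426, 0.201], [0.222, 0.0, -0.975]]
contact_force: [0.8, 0.2, 0.6]
opening: 0.0856
```

```bash
python3 -c "
from h import *
show(); rows_to([.62,-.2,.5],98)"
```

```text
t 4.1 p [0.433 0.613 0.359] q [ 44.172  36.804  29.052   4.581 102.096 -19.204] tilt 12.81 az 64.8 xaxis [0.415 0.882 0.222] z [ 0.094  0.201 -0.975] F [0.79  0.223 0.624] op 0.0856
d(cm) [-60.803  51.504 -28.325] spin -0.591
```

>>> send_rows([
  {"dx": -5,"dy": 3,"dz": -3,"spin": -0.1,"hand": 1},
  {"dx": -9,"dy": 6,"dz": -6,"spin": -0.2,"hand": 1},
  {"dx": -13,"dy": 10,"dz": -9,"spin": -0.3,"hand": 1},
  {"dx": -17,"dy": 14,"dz": -12,"spin": -0.4,"hand": 1},
  {"dx": -21,"dy": 18,"dz": -15,"spin": -0.5,"hand": 1},
  {"dx": -25,"dy": 22,"dz": -18,"spin": -0.6,"hand": 1},
  {"dx": -29,"dy": 25,"dz": -20,"spin": -0.6,"hand": 1},
  {"dx": -33,"dy": 28,"dz": -22,"spin": -0.6,"hand": 1},
  {"dx": -37,"dy": 31,"dz": -24,"spin": -0.6,"hand": 1},
  {"dx": -41,"dy": 35,"dz": -25,"spin": -0.6,"hand": 1},
  {"dx": -45,"dy": 39,"dz": -26,"spin": -0.6,"hand": 1},
  {"dx": -49,"dy": 42,"dz": -27,"spin": -0.6,"hand": 1},
  {"dx": -53,"dy": 45,"dz": -28,"spin": -0.6,"hand": 1},
  {"dx": -57,"dy": 48,"dz": -28,"spin": -0.6,"hand": 1},
  {"dx": -60,"dy": 51,"dz": -28,"spin": -0.6,"hand": 1},
  {"dx": -60,"dy": 51,"dz": -28,"spin": -0.6,"hand": 1},
  {"dx": -60,"dy": 51,"dz": -28,"spin": -0.6,"hand": 1},
])

```text
clock: 6.22
eef_pos: [0.6141, -0.1854, 0.493]
tool_rot: [[-0.17, 0.98, 0.099], [0.969, 0.148, 0.2], [0.181, 0.13, -0.975]]
contact_force: [-0.7, -0.3, 0.1]
opening: 0.0856
```

```bash
python3 -c "
from h import *
show(); R=ctrl.state()['tool_rot']; print(R)
for az in (-18,-30): print(az,R.T@np.array([np.cos(np.radians(az)),np.sin(np.radians(az)),.3])*60)"
```

```text
t 6.22 p [ 0.614 -0.185  0.493] q [ -32.597   33.733   12.68    17.83   133.582 -119.504] tilt 12.89 az 63.6 xaxis [-0.17   0.969  0.181] z [ 0.099  0.2   -0.975] F [-0.719 -0.345  0.051] op 0.0856
[[-0.17   0.98   0.099]
 [ 0.969  0.148  0.2  ]
 [ 0.181  0.13  -0.975]]
-18 [-24.393  55.554 -15.58 ]
-30 [-34.627  48.86  -18.375]
```

>>> send_rows([
  {"dx": -24,"dy": 55,"dz": -15,"spin": 0,"hand": 1},
])

```text
clock: 6.35
eef_pos: [0.6363, -0.1889, 0.4785]
tool_rot: [[-0.17, 0.977, 0.129], [0.971, 0.144, 0.193], [0.17, 0.158, -0.973]]
contact_force: [0.6, -0.2, 0.3]
opening: 0.0854
```

>>> send_rows([
  {"dx": -24,"dy": 55,"dz": -15,"spin": 0,"hand": 1},
])

```text
clock: 6.48
eef_pos: [0.6581, -0.1934, 0.4621]
tool_rot: [[-0.169, 0.973, 0.155], [0.972, 0.139, 0.188], [0.162, 0.182, -0.97]]
contact_force: [0.0, 0.2, 0.4]
opening: 0.0854
```

>>> send_rows([
  {"dx": -24,"dy": 55,"dz": -15,"spin": 0,"hand": 1},
])

```text
clock: 6.6
eef_pos: [0.6772, -0.1977, 0.449]
tool_rot: [[-0.167, 0.969, 0.182], [0.974, 0.134, 0.182], [0.152, 0.208, -0.966]]
contact_force: [-0.3, -0.1, 0.9]
opening: 0.0855
```

>>> send_rows([
  {"dx": -24,"dy": 55,"dz": -15,"spin": 0,"hand": 1},
])

```text
clock: 6.72
eef_pos: [0.6945, -0.2018, 0.4381]
tool_rot: [[-0.165, 0.963, 0.212], [0.976, 0.129, 0.176], [0.142, 0.236, -0.961]]
contact_force: [0.2, 0.6, 0.3]
opening: 0.0854
```

```bash
python3 -c "
from h import *
show()"
```

```text
t 6.72 p [ 0.695 -0.202  0.438] q [ -30.973   38.877   12.678   17.782  121.765 -119.303] tilt 15.97 az 39.7 xaxis [-0.165  0.976  0.142] z [ 0.212  0.176 -0.961] F [0.245 0.6   0.314] op 0.0854
```

>>> send_rows([
  {"dx": -36,"dy": 53,"dz": -24,"spin": 0,"hand": 1},
])

```text
clock: 6.85
eef_pos: [0.7037, -0.2154, 0.4323]
tool_rot: [[-0.164, 0.957, 0.241], [0.978, 0.125, 0.169], [0.131, 0.263, -0.956]]
contact_force: [0.4, 0.0, -1.0]
opening: 0.0854
```

>>> send_rows([
  {"dx": -36,"dy": 53,"dz": -24,"spin": 0,"hand": 1},
])

```text
clock: 6.98
eef_pos: [0.7111, -0.23, 0.4288]
tool_rot: [[-0.159, 0.949, 0.272], [0.98, 0.119, 0.16], [0.119, 0.292, -0.949]]
contact_force: [-0.1, 0.3, 0.7]
opening: 0.0854
```

>>> send_rows([
  {"dx": -36,"dy": 53,"dz": -24,"spin": 0,"hand": 1},
])

```text
clock: 7.1
eef_pos: [0.7177, -0.244, 0.4262]
tool_rot: [[-0.154, 0.941, 0.302], [0.982, 0.113, 0.151], [0.107, 0.32, -0.941]]
contact_force: [-0.0, 0.3, 0.4]
opening: 0.0859
```

>>> send_rows([
  {"dx": -36,"dy": 53,"dz": -24,"spin": 0,"hand": 1},
])

```text
clock: 7.22
eef_pos: [0.7232, -0.257, 0.4254]
tool_rot: [[-0.149, 0.931, 0.332], [0.984, 0.108, 0.141], [0.095, 0.348, -0.933]]
contact_force: [0.2, 0.4, 0.5]
opening: 0.0855
```

>>> send_rows([
  {"dx": -36,"dy": 53,"dz": -24,"spin": 0,"hand": 1},
])

```text
clock: 7.35
eef_pos: [0.7276, -0.2691, 0.4267]
tool_rot: [[-0.144, 0.921, 0.363], [0.986, 0.103, 0.13], [0.083, 0.376, -0.923]]
contact_force: [-0.0, 0.2, 0.3]
opening: 0.0855
```

```bash
python3 -c "
from h import *
show()"
```

```text
t 7.35 p [ 0.728 -0.269  0.427] q [ -35.14    40.643   12.73    19.866  111.883 -122.667] tilt 22.67 az 19.8 xaxis [-0.144  0.986  0.083] z [ 0.363  0.13  -0.923] F [-0.029  0.15   0.298] op 0.0855
```

>>> send_rows([
  {"dx": -36,"dy": 53,"dz": -24,"spin": 0,"hand": 1},
])

```text
clock: 7.48
eef_pos: [0.7309, -0.2806, 0.4297]
tool_rot: [[-0.139, 0.909, 0.393], [0.988, 0.099, 0.119], [0.069, 0.405, -0.912]]
contact_force: [0.7, 0.2, -0.0]
opening: 0.0854
```

>>> send_rows([
  {"dx": -36,"dy": 53,"dz": -24,"spin": 0,"hand": 1},
])

```text
clock: 7.6
eef_pos: [0.7333, -0.2916, 0.4345]
tool_rot: [[-0.133, 0.896, 0.423], [0.99, 0.096, 0.107], [0.056, 0.433, -0.9]]
contact_force: [0.2, -0.5, 0.9]
opening: 0.0855
```

>>> send_rows([
  {"dx": -36,"dy": 53,"dz": -20,"spin": 0,"hand": 1},
])

```text
clock: 7.72
eef_pos: [0.7367, -0.3023, 0.4384]
tool_rot: [[-0.126, 0.883, 0.453], [0.991, 0.093, 0.095], [0.042, 0.461, -0.887]]
contact_force: [0.6, -0.2, 0.2]
opening: 0.0856
```

>>> send_rows([
  {"dx": -36,"dy": 53,"dz": -20,"spin": 0,"hand": 1},
])

```text
clock: 7.85
eef_pos: [0.7393, -0.3125, 0.4431]
tool_rot: [[-0.119, 0.868, 0.481], [0.993, 0.09, 0.082], [0.028, 0.488, -0.873]]
contact_force: [0.7, -0.2, -0.0]
opening: 0.0852
```

>>> send_rows([
  {"dx": -36,"dy": 53,"dz": -20,"spin": 0,"hand": 1},
])

```text
clock: 7.98
eef_pos: [0.7406, -0.3224, 0.4497]
tool_rot: [[-0.111, 0.853, 0.51], [0.994, 0.087, 0.069], [0.014, 0.514, -0.857]]
contact_force: [1.2, 0.8, 0.5]
opening: 0.0856
```

>>> send_rows([
  {"dx": -36,"dy": 53,"dz": -20,"spin": 0,"hand": 1},
])

```text
clock: 8.1
eef_pos: [0.7408, -0.3319, 0.458]
tool_rot: [[-0.102, 0.837, 0.538], [0.995, 0.086, 0.056], [0.0, 0.541, -0.841]]
contact_force: [-0.2, -0.3, 0.1]
opening: 0.0849
```

```bash
python3 -c "
from h import *
show()"
```

```text
t 8.1 p [ 0.741 -0.332  0.458] q [ -39.627   39.783   12.737   23.253  102.198 -125.357] tilt 32.73 az 5.9 xaxis [-0.102  0.995  0.   ] z [ 0.538  0.056 -0.841] F [-0.198 -0.318  0.125] op 0.0849
```

>>> send_rows([
  {"dx": -2,"dy": 60,"dz": 6,"spin": 0,"hand": 1},
])

```text
clock: 8.22
eef_pos: [0.7629, -0.3133, 0.4584]
tool_rot: [[-0.091, 0.821, 0.563], [0.996, 0.082, 0.041], [-0.012, 0.565, -0.825]]
contact_force: [0.8, 0.2, -0.3]
opening: 0.0855
```

>>> send_rows([
  {"dx": -2,"dy": 60,"dz": 6,"spin": 0,"hand": 1},
])

```text
clock: 8.35
eef_pos: [0.7847, -0.2912, 0.4585]
tool_rot: [[-0.086, 0.805, 0.587], [0.996, 0.083, 0.033], [-0.022, 0.588, -0.809]]
contact_force: [0.2, -0.6, -0.7]
opening: 0.0857
```

```bash
python3 -c "
from h import *
show()
o=np.array([.764,.005,0]);y=np.radians(8.1);X=np.array([np.cos(y),np.sin(y),0]);Z=np.array([0,0,1])
z=ctrl.state()['tool_rot'][:,2]
for th in (18.1,):
  t=o+.05*Z+.243*(-np.cos(np.radians(th))*X+np.sin(np.radians(th))*Z); tcp=t+z*.0187; print('tab',t,'tcp',tcp)
  for b in (.22,.1,0): rows_to(tcp-z*b,98.1)
"
```

```text
t 8.35 p [ 0.785 -0.291  0.458] q [ -34.973   40.439   12.734   21.488   96.586 -122.013] tilt 36.04 az 3.2 xaxis [-0.086  0.996 -0.022] z [ 0.587  0.033 -0.809] F [ 0.186 -0.625 -0.73 ] op 0.0857
tab [ 0.535 -0.028  0.125] tcp [ 0.546 -0.027  0.11 ]
d(cm) [ 29.136 -37.471  -6.977] spin -0.032
d(cm) [ 29.136 -37.471   5.023] spin -0.032
d(cm) [ 29.136 -37.471  15.023] spin -0.032
```

>>> send_rows([
  {"dx": 2,"dy": -5,"dz": 0,"spin": 0,"hand": 1},
  {"dx": 5,"dy": -10,"dz": -1,"spin": 0,"hand": 1},
  {"dx": 8,"dy": -15,"dz": -2,"spin": 0,"hand": 1},
  {"dx": 12,"dy": -20,"dz": -3,"spin": -0.03,"hand": 1},
  {"dx": 16,"dy": -25,"dz": -4,"spin": -0.03,"hand": 1},
  {"dx": 20,"dy": -29,"dz": -5,"spin": -0.03,"hand": 1},
  {"dx": 24,"dy": -33,"dz": -6,"spin": -0.03,"hand": 1},
  {"dx": 27,"dy": -36,"dz": -6.5,"spin": -0.03,"hand": 0.8},
  {"dx": 29.1,"dy": -37.5,"dz": -5,"spin": -0.03,"hand": 0.8},
  {"dx": 29.1,"dy": -37.5,"dz": -3,"spin": -0.03,"hand": 0.8},
  {"dx": 29.1,"dy": -37.5,"dz": -3,"spin": -0.03,"hand": 0.8},
])

```text
clock: 9.72
eef_pos: [0.439, -0.0332, 0.2562]
tool_rot: [[-0.112, 0.803, 0.585], [0.993, 0.113, 0.035], [-0.038, 0.585, -0.81]]
contact_force: [0.8, -0.1, -0.3]
opening: 0.0684
```

```bash
python3 -c "
from h import *
show()
m=ctrl.camera_model('wrist');cv2.imwrite('pics/w1.png',ctrl.snapshot('wrist'))
T=np.array(m['world_to_cam']);f=210/np.tan(np.radians(m['fov_y']/2))
def pw(p):
    c=T[:3,:3]@p+T[:3,3];r=np.hypot(c[0],c[1]);return c[:2]/r*f*np.arctan2(r,c[2])+[m['cx'],m['cy']]
print('tab pred',pw(np.array([.535,-.028,.125])),'mat',pw(np.array([.705,.023,.033])),'vase rim',pw(np.array([.441,.319,.1])), m['fov_y'])
"
```

```text
t 9.72 p [ 0.439 -0.033  0.256] q [ -32.102   -4.13   111.121   28.192   46.129 -144.149] tilt 35.89 az 3.4 xaxis [-0.112  0.993 -0.038] z [ 0.585  0.035 -0.81 ] F [ 0.835 -0.11  -0.285] op 0.0684
tab pred [281.342 192.438] mat [304.068 220.833] vase rim [575.008 161.544] 65.70646984690485
```

View pics/w1.png

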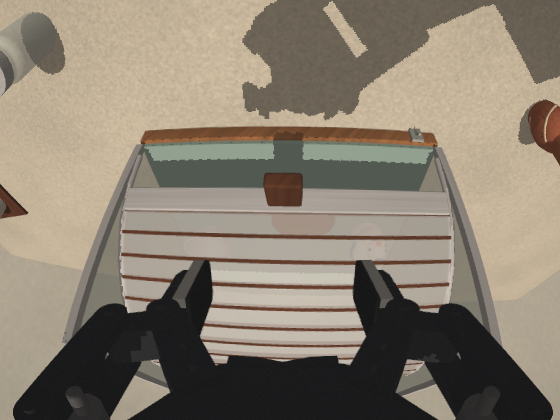

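```bash
cat >> h.py <<'E'
o=np.array([.764,.005,0]);yw=np.radians(8.1);X=np.array([np.cos(yw),np.sin(yw),0]);Y=np.array([-np.sin(yw),np.cos(yw),0]);Z=np.array([0,0,1.])
def tab(th,r=.243): th=np.radians(th); return o+.05*Z+r*(-np.cos(th)*X+np.sin(th)*Z)
E
python3 -c "
from h import *
R=ctrl.state()['tool_rot'];z=R[:,2]
rows_to(tab(18.1)+z*.0187)
print('arc rel. start (cm)')
for th in np.arange(18.1,72,5.2): print(round(th,1),R.T@(tab(th)-tab(18.1))*100)
"
```

```text
d(cm) [ 0.024  0.098 18.158] spin 0
arc rel. start (cm)
18.1 [0. 0. 0.]
23.3 [-0.057  1.839 -1.214]
28.5 [-0.106  3.781 -2.257]
33.7 [-0.146  5.81  -3.119]
38.9 [-0.176  7.908 -3.795]
44.1 [-0.198 10.059 -4.277]
49.3 [-0.21  12.245 -4.563]
54.5 [-0.212 14.448 -4.65 ]
59.7 [-0.204 16.65  -4.537]
64.9 [-0.187 18.832 -4.225]
70.1 [-0.16  20.977 -3.717]
```

>>> send_rows([
  {"dx": 0,"dy": 0.1,"dz": 5,"spin": 0,"hand": 0.8},
  {"dx": 0,"dy": 0.1,"dz": 10,"spin": 0,"hand": 0.8},
  {"dx": 0,"dy": 0.1,"dz": 14,"spin": 0,"hand": 0.8},
  {"dx": 0,"dy": 0.1,"dz": 17,"spin": 0,"hand": 0.8},
  {"dx": 0,"dy": 0.1,"dz": 18,"spin": 0,"hand": 0.8},
  {"dx": 0,"dy": 0.1,"dz": 18,"spin": 0,"hand": 0.3},
  {"dx": 0,"dy": 0.1,"dz": 18,"spin": 0,"hand": 0.3},
  {"dx": 0,"dy": 0.1,"dz": 18,"spin": 0,"hand": 0.3},
  {"dx": 0,"dy": 0.1,"dz": 18,"spin": 0,"hand": 0.3},
  {"dx": 0,"dy": 0.1,"dz": 18,"spin": 0,"hand": 0.3},
  {"dx": 0,"dy": 0.1,"dz": 18,"spin": 0,"hand": 0.3},
], force=30)

```text
clock: 11.15
eef_pos: [0.5445, -0.026, 0.1119]
tool_rot: [[-0.114, 0.803, 0.585], [0.993, 0.114, 0.037], [-0.037, 0.585, -0.81]]
contact_force: [0.0, 4.4, 0.7]
opening: 0.0358
```

>>> send_rows([
  {"dx": 0,"dy": 0.9,"dz": -0.6,"spin": 0,"hand": 0.3},
  {"dx": -0.05,"dy": 1.85,"dz": -1.2,"spin": 0,"hand": 0.3},
  {"dx": -0.1,"dy": 3.8,"dz": -2.25,"spin": 0,"hand": 0.3},
  {"dx": -0.15,"dy": 5.8,"dz": -3.1,"spin": 0,"hand": 0.3},
  {"dx": -0.15,"dy": 5.8,"dz": -3.1,"spin": 0,"hand": 0.3},
])

```text
clock: 11.78
eef_pos: [0.5732, -0.0222, 0.1716]
tool_rot: [[-0.114, 0.803, 0.585], [0.993, 0.115, 0.036], [-0.039, 0.585, -0.81]]
contact_force: [-2.1, 4.0, 1.0]
opening: 0.0356
```

>>> send_rows([
  {"dx": -0.02,"dy": 2.1,"dz": -0.7,"spin": 0,"hand": 0.3},
  {"dx": -0.04,"dy": 4.25,"dz": -1.15,"spin": 0,"hand": 0.3},
  {"dx": -0.05,"dy": 6.4,"dz": -1.45,"spin": 0,"hand": 0.3},
  {"dx": -0.05,"dy": 8.6,"dz": -1.55,"spin": 0,"hand": 0.3},
  {"dx": -0.05,"dy": 10.8,"dz": -1.4,"spin": 0,"hand": 0.3},
  {"dx": -0.03,"dy": 13.0,"dz": -1.1,"spin": 0,"hand": 0.3},
  {"dx": 0,"dy": 14.1,"dz": -0.9,"spin": 0,"hand": 0.3},
  {"dx": 0,"dy": 14.1,"dz": -0.9,"spin": 0,"hand": 0.3},
  {"dx": 0,"dy": 14.1,"dz": -0.9,"spin": 0,"hand": 0.3},
])

```text
clock: 12.9
eef_pos: [0.682, -0.0077, 0.2612]
tool_rot: [[-0.111, 0.801, 0.588], [0.993, 0.113, 0.034], [-0.039, 0.588, -0.808]]
contact_force: [1.2, 0.9, 3.8]
opening: 0.0356
```

```bash
python3 -c "
from h import *
show()
R=ctrl.state()['tool_rot'];p=ctrl.state()['eef_pos']-R[:,2]*.0187
d=p-o-.05*Z;print('r',np.hypot(d@X,d[2]),'ang',np.degrees(np.arctan2(d[2],-(d@X))),'y',d@Y)
for th in (66,68,70): print(th,R.T@(tab(th)-p)*100)"
```

```text
t 12.9 p [ 0.682 -0.008  0.261] q [ -14.561   20.765   79.342   14.521   46.087 -118.581] tilt 36.07 az 3.3 xaxis [-0.111  0.993 -0.039] z [ 0.588  0.034 -0.808] F [1.187 0.946 3.824] op 0.0356
r 0.2450598547129577 ang 67.45400570390238 y -8.925492034868495e-05
66 [ 0.011 -0.649  0.064]
68 [0.022 0.177 0.254]
70 [0.034 0.996 0.473]
```

>>> send_rows([
  {"dx": 0,"dy": 0.6,"dz": 0.2,"spin": 0,"hand": 0.3},
  {"dx": 0,"dy": 1.2,"dz": 0.4,"spin": 0,"hand": 0.3},
  {"dx": 0,"dy": 1.4,"dz": 0.5,"spin": 0,"hand": 0.3},
  {"dx": 0,"dy": 1.4,"dz": 0.5,"spin": 0,"hand": 0.3},
])

```text
clock: 13.4
eef_pos: [0.6961, -0.0059, 0.2665]
tool_rot: [[-0.111, 0.801, 0.589], [0.993, 0.113, 0.034], [-0.04, 0.588, -0.808]]
contact_force: [-4.8, -0.6, 10.5]
opening: 0.036
```

```bash
python3 -c "
from h import *
show()
R=ctrl.state()['tool_rot'];p=ctrl.state()['eef_pos']-R[:,2]*.0187
d=p-o-.05*Z;print('r',np.hypot(d@X,d[2]),'ang',np.degrees(np.arctan2(d[2],-(d@X))),'y',d@Y)"
```

```text
t 13.4 p [ 0.696 -0.006  0.267] q [ -13.988   21.893   76.65    13.743   47.411 -117.355] tilt 36.12 az 3.3 xaxis [-0.111  0.993 -0.04 ] z [ 0.589  0.034 -0.808] F [-4.833 -0.579 10.505] op 0.036
r 0.24496073121917694 ang 70.99357994572564 y -0.00028375671289228223
```

>>> send_rows([
  {"dx": 0,"dy": -0.4,"dz": -0.2,"spin": 0,"hand": 0.8},
  {"dx": 0,"dy": -0.4,"dz": -0.2,"spin": 0,"hand": 0.8},
  {"dx": 0,"dy": -0.4,"dz": -0.2,"spin": 0,"hand": 0.8},
  {"dx": 0,"dy": -0.4,"dz": -4,"spin": 0,"hand": 0.9},
  {"dx": 0,"dy": -0.4,"dz": -9,"spin": 0,"hand": 1},
  {"dx": 0,"dy": -2,"dz": -14,"spin": 0,"hand": 1},
  {"dx": 0,"dy": -6,"dz": -16,"spin": 0,"hand": 1},
  {"dx": 0,"dy": -12,"dz": -17,"spin": 0,"hand": 1},
  {"dx": 0,"dy": -16,"dz": -17,"spin": 0,"hand": 1},
  {"dx": 0,"dy": -16,"dz": -17,"spin": 0,"hand": 1},
])

```text
clock: 14.65
eef_pos: [0.466, -0.0295, 0.3069]
tool_rot: [[-0.11, 0.805, 0.584], [0.993, 0.111, 0.034], [-0.037, 0.583, -0.811]]
contact_force: [0.9, 0.3, 0.4]
opening: 0.0856
```

```bash
python3 -c "
from h import *
show()
z=ctrl.state()['tool_rot'][:,2]
rows_to(np.array([.442,.319,.075])+z*(.0187-.17))
a=ctrl.snapshot('scene');b=ctrl.snapshot('top')
cv2.imwrite('pics/s2.png',a);cv2.imwrite('pics/t2.png',b)
a=cv2.resize(a[130:400,80:480],(400,270),interpolation=cv2.INTER_CUBIC);b=b[0:300,100:500]
cv2.imwrite('pics/both2.png',cv2.convertScaleAbs(np.vstack([a,b]),alpha=1.5))
"
```

```text
t 14.65 p [ 0.466 -0.03   0.307] q [ -28.613   -4.045  101.91    22.821   52.974 -134.739] tilt 35.77 az 3.4 xaxis [-0.11   0.993 -0.037] z [ 0.584  0.034 -0.811] F [0.882 0.268 0.427] op 0.0856
d(cm) [ 35.742 -11.583   3.485] spin 0
```

View pics/both2.png

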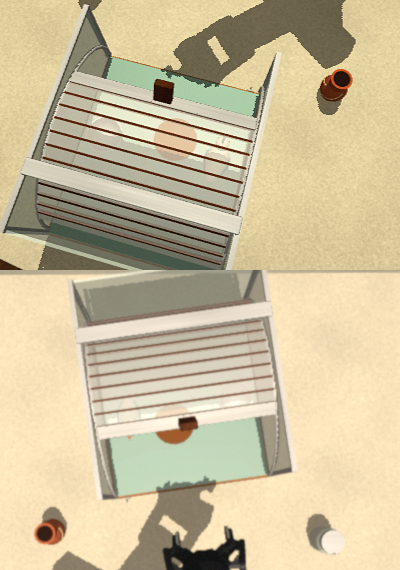

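>>> send_rows([
  {"dx": 5,"dy": -2,"dz": 0,"spin": 0,"hand": 1},
  {"dx": 10,"dy": -4,"dz": 0,"spin": 0,"hand": 1},
  {"dx": 16,"dy": -6,"dz": 1,"spin": 0,"hand": 1},
  {"dx": 22,"dy": -8,"dz": 2,"spin": 0,"hand": 1},
  {"dx": 28,"dy": -10,"dz": 3,"spin": 0,"hand": 1},
  {"dx": 33,"dy": -11,"dz": 3.5,"spin": 0,"hand": 1},
  {"dx": 35.7,"dy": -11.6,"dz": 3.5,"spin": 0,"hand": 1},
  {"dx": 35.7,"dy": -11.6,"dz": 3.5,"spin": 0,"hand": 1},
  {"dx": 35.7,"dy": -11.6,"dz": 3.5,"spin": 0,"hand": 1},
])

```text
clock: 15.88
eef_pos: [0.3558, 0.3139, 0.1984]
tool_rot: [[-0.114, 0.803, 0.586], [0.993, 0.115, 0.036], [-0.039, 0.585, -0.81]]
contact_force: [0.2, 0.0, -0.4]
opening: 0.0853
```

```bash
cat >> h.py <<'E'
def pw(p,m):
    T=np.array(m['world_to_cam']);f=210/np.tan(np.radians(m['fov_y']/2))
    c=T[:3,:3]@p+T[:3,3];r=np.hypot(c[0],c[1]);return c[:2]/r*f*np.arctan2(r,c[2])+[m['cx'],m['cy']]
E
python3 -c "
from h import *
show()
m=ctrl.camera_model('wrist');im=ctrl.snapshot('wrist')
def ring(c,r,h): return np.array([pw(np.array([c[0]+r*np.cos(a),c[1]+r*np.sin(a),h]),m) for a in np.linspace(0,6.28,40)]).round().astype(int)
c=(.442,.319)
print(pw(np.array([*c,.1]),m))
o2=im.copy()
cv2.polylines(o2,[ring(c,.025,.1)],True,(0,255,0),1);cv2.polylines(o2,[ring(c,.024,0)],True,(255,255,0),1);cv2.polylines(o2,[ring(c,.032,.038)],True,(255,0,255),1)
cv2.imwrite('pics/w2.png',im);cv2.imwrite('pics/w2o.png',o2)
"
```

```text
t 15.88 p [0.356 0.314 0.198] q [ 37.414   9.062 108.481 -33.594  36.295 -37.018] tilt 35.92 az 3.5 xaxis [-0.114  0.993 -0.039] z [ 0.586  0.036 -0.81 ] F [ 0.209  0.032 -0.41 ] op 0.0853
[280.836 213.504]
```

View pics/w2o.png

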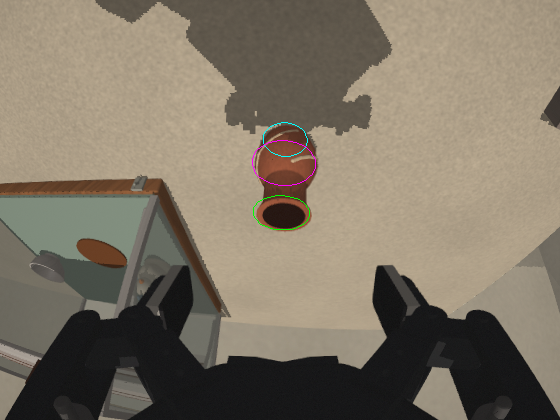

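>>> send_rows([
  {"dx": 0,"dy": 0,"dz": 5,"spin": 0,"hand": 1},
  {"dx": 0,"dy": -0.1,"dz": 9,"spin": 0,"hand": 1},
  {"dx": 0,"dy": -0.2,"dz": 12,"spin": 0,"hand": 1},
  {"dx": 0,"dy": -0.2,"dz": 14.5,"spin": 0,"hand": 1},
  {"dx": 0,"dy": -0.2,"dz": 16.2,"spin": 0,"hand": 1},
  {"dx": 0,"dy": -0.2,"dz": 16.9,"spin": 0,"hand": 1},
  {"dx": 0,"dy": -0.2,"dz": 16.9,"spin": 0,"hand": 0.7},
  {"dx": 0,"dy": -0.2,"dz": 16.9,"spin": 0,"hand": 0.3},
  {"dx": 0,"dy": -0.2,"dz": 16.9,"spin": 0,"hand": 0.3},
  {"dx": 0,"dy": -0.2,"dz": 16.9,"spin": 0,"hand": 0.3},
  {"dx": 0,"dy": -0.2,"dz": 16.9,"spin": 0,"hand": 0.3},
  {"dx": 0,"dy": -0.2,"dz": 16.9,"spin": 0,"hand": 0.3},
], force=40)

```text
clock: 17.42
eef_pos: [0.4532, 0.3201, 0.0623]
tool_rot: [[-0.114, 0.801, 0.588], [0.993, 0.113, 0.039], [-0.035, 0.589, -0.808]]
contact_force: [-4.0, 3.1, 8.3]
opening: 0.0431
```

```bash
python3 -c "
from h import *
show()
m=np.array([.705,.023,.033])
print('mat case coords',(m-o)@X,(m-o)@Y)
s=ctrl.state();R=s['tool_rot']
d=s['eef_pos']-np.array([.442,.319,0]);print('tcp - vase foot',d)
for n,p in (('up',s['eef_pos']+[0,0,.12]),('front',m+d-.17*X+.075*Z),('above',m+d+.012*Z)): print(n,p);rows_to(p)
"
```

```text
t 17.43 p [0.453 0.32  0.062] q [ 30.03   28.871 109.332 -61.083  17.334 -11.753] tilt 36.13 az 3.8 xaxis [-0.114  0.993 -0.035] z [ 0.588  0.039 -0.808] F [-3.955  3.124  8.338] op 0.0431
mat case coords -0.05587517363040046 0.02613359852321542
tcp - vase foot [0.011 0.001 0.062]
up [0.453 0.32  0.182]
d(cm) [-0.421  7.063 -9.692] spin 0
front [0.548 0.    0.17 ]
d(cm) [-33.224  10.337  -4.395] spin 0
above [0.716 0.024 0.107]
d(cm) [-32.54   20.372  10.689] spin 0
```

>>> send_rows([
  {"dx": 0,"dy": 0.2,"dz": -0.3,"spin": 0,"hand": 0.3},
  {"dx": 0,"dy": 0.6,"dz": -0.8,"spin": 0,"hand": 0.3},
  {"dx": -0.1,"dy": 1.2,"dz": -1.6,"spin": 0,"hand": 0.3},
  {"dx": -0.1,"dy": 1.2,"dz": -1.6,"spin": 0,"hand": 0.3},
])

```text
clock: 17.92
eef_pos: [0.453, 0.3183, 0.0809]
tool_rot: [[-0.111, 0.803, 0.586], [0.993, 0.113, 0.035], [-0.038, 0.586, -0.81]]
contact_force: [0.2, -0.4, -2.9]
opening: 0.043
```

```bash
python3 -c "
from h import *
show()
m=ctrl.camera_model('wrist');im=ctrl.snapshot('wrist')
p=ctrl.state()['eef_pos']-np.array([.0112,.0011,.0623])
def ring(r,h): return np.array([pw(p+[r*np.cos(a),r*np.sin(a),h],m) for a in np.linspace(0,6.28,40)]).round().astype(int)
for r,h,c in ((.025,.1,(0,255,0)),(.024,0,(255,255,0)),(.032,.038,(255,0,255))): cv2.polylines(im,[ring(r,h)],True,c,1)
im=im[80:380,130:430]
a=ctrl.snapshot('scene')[120:320,330:530]
cv2.imwrite('pics/w3.png',np.hstack([cv2.resize(im,(400,400)),cv2.resize(a,(400,400),interpolation=cv2.INTER_CUBIC)]))
"
```

```text
t 17.93 p [0.453 0.318 0.081] q [ 29.912  26.642 108.338 -52.471  19.31  -20.869] tilt 35.95 az 3.4 xaxis [-0.111  0.993 -0.038] z [ 0.586  0.035 -0.81 ] F [ 0.151 -0.393 -2.898] op 0.043
```

View pics/w3.png

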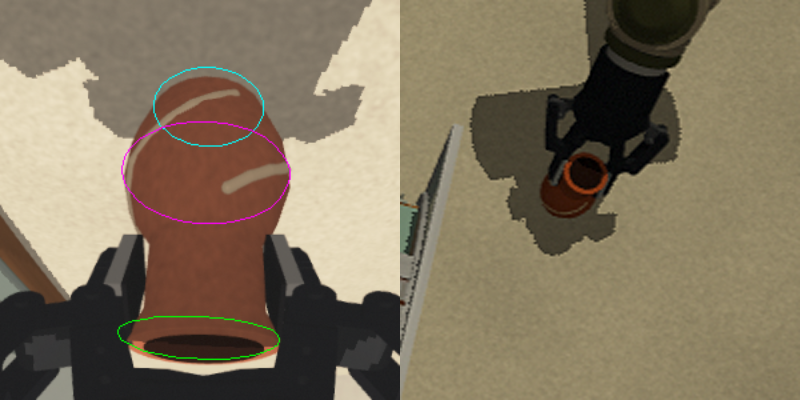

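```bash
python3 -c "
from h import *
m=np.array([.705,.023,.033]);d=np.array([.0112,.0011,.0623])
for p in ([.42,.30,.20],[.45,.0,.20],[.548,0,.17],m+d-.17*X+.03*Z,m+d+.03*Z): print(np.array(p));rows_to(p)
# quail/bowl estimates
print(at_z('top',228,145,.06),at_z('scene',80+216,130+150,.06),'bowl',at_z('scene',80+105,130+125,.06))
"
```

```text
[0.42 0.3  0.2 ]
d(cm) [ -1.904   4.169 -11.697] spin 0
[0.45 0.   0.2 ]
d(cm) [-32.029   3.186 -10.967] spin 0
[0.548 0.    0.17 ]
d(cm) [-33.006   9.303  -2.801] spin 0
[0.548 0.    0.125]
d(cm) [-32.817   6.682   0.815] spin 0
[0.716 0.024 0.125]
d(cm) [-32.317  20.471  10.745] spin 0
[0.723 0.131 0.06 ] [0.698 0.121 0.06 ] bowl [ 0.743 -0.135  0.06 ]
```

>>> send_rows([
  {"dx": -0.4,"dy": 1,"dz": -3,"spin": 0,"hand": 0.3},
  {"dx": -1,"dy": 2.5,"dz": -7,"spin": 0,"hand": 0.3},
  {"dx": -1.9,"dy": 4.1,"dz": -11,"spin": 0,"hand": 0.3},
  {"dx": -5,"dy": 4.1,"dz": -11.7,"spin": 0,"hand": 0.3},
  {"dx": -9,"dy": 4,"dz": -11.6,"spin": 0,"hand": 0.3},
  {"dx": -13,"dy": 3.8,"dz": -11.5,"spin": 0,"hand": 0.3},
  {"dx": -17,"dy": 3.7,"dz": -11.4,"spin": 0,"hand": 0.3},
  {"dx": -21,"dy": 3.5,"dz": -11.3,"spin": 0,"hand": 0.3},
  {"dx": -25,"dy": 3.4,"dz": -11.2,"spin": 0,"hand": 0.3},
  {"dx": -29,"dy": 3.3,"dz": -11.1,"spin": 0,"hand": 0.3},
  {"dx": -32,"dy": 3.2,"dz": -11,"spin": 0,"hand": 0.3},
  {"dx": -32.5,"dy": 5,"dz": -8,"spin": 0,"hand": 0.3},
  {"dx": -33,"dy": 7,"dz": -5,"spin": 0,"hand": 0.3},
  {"dx": -33,"dy": 9.3,"dz": -2.8,"spin": 0,"hand": 0.3},
  {"dx": -33,"dy": 9.3,"dz": -2.8,"spin": 0,"hand": 0.3},
  {"dx": -33,"dy": 9.3,"dz": -2.8,"spin": 0,"hand": 0.3},
])

```text
clock: 20.02
eef_pos: [0.5474, 0.0005, 0.1694]
tool_rot: [[-0.112, 0.804, 0.584], [0.993, 0.113, 0.035], [-0.038, 0.584, -0.811]]
contact_force: [-0.5, 0.3, -2.2]
opening: 0.0428
```

```bash
python3 -c "
from h import *
show()
p=ctrl.state()['eef_pos']-np.array([.0112,.0011,.0623])
mt=np.array([.705,.023,.033])
m=ctrl.camera_model('wrist');im=ctrl.snapshot('wrist')
def ring(p,r,h): return np.array([pw(p+[r*np.cos(a),r*np.sin(a),h],m) for a in np.linspace(0,6.28,40)]).round().astype(int)
for r,h,c in ((.025,.1,(0,255,0)),(.024,0,(255,255,0)),(.032,.038,(255,0,255))): cv2.polylines(im,[ring(p,r,h)],True,c,1)
cv2.polylines(im,[ring(mt,.05,0)],True,(0,0,255),1)
cv2.imwrite('pics/w4.png',im)
"
```

```text
t 20.02 p [0.547 0.    0.169] q [ -18.44    14.534  107.117   28.241   27.418 -137.24 ] tilt 35.79 az 3.4 xaxis [-0.112  0.993 -0.038] z [ 0.584  0.035 -0.811] F [-0.484  0.253 -2.156] op 0.0428
```

View pics/w4.png

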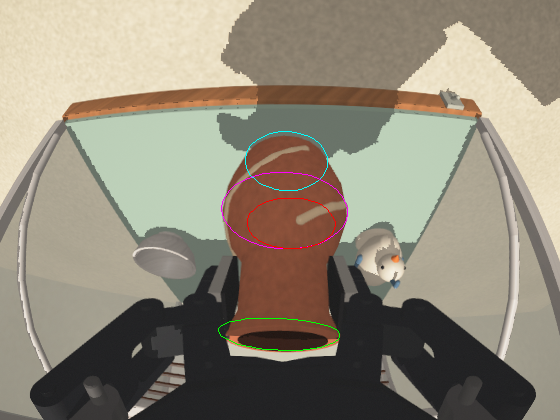

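```bash
python3 -c "
from h import *
s=ctrl.state();m=ctrl.camera_model('wrist');T=np.array(m['world_to_cam'])
im=cv2.imread('pics/w2.png');h=cv2.cvtColor(im,cv2.COLOR_BGR2HSV).astype(int)[225:280,60:140]
k=((h[...,0]<14)&(h[...,1]>130)&(h[...,2]>60)).astype('uint8');n,l,st,c=cv2.connectedComponentsWithStats(k);i=1+st[1:,4].argmax();print(st[i],c[i]+[60,225])
cs,_=cv2.findContours((l==i).astype('uint8'),0,1);e=cv2.fitEllipse(max(cs,key=len));u=np.array(e[0])+[60,225];print(u,e)
orig,d=ray('wrist',*u)
# camera shift = tool shift (same orientation within .1 deg)
orig=orig+np.array([.3558,.3139,.1984])-s['eef_pos'];print(orig+d*(.033-orig[2])/d[2])
"
```

```text
[ 17  14  50  27 864] [100.361 252.154]
[100.109 252.089] ((40.10933303833008, 27.08915138244629), (20.38413429260254, 51.116310119628906), 109.94303894042969)
[0.697 0.022 0.033]
```

```bash
python3 -c "
from h import *
m=np.array([.700,.022,.033]);d=np.array([.0112,.0011,.0623])
for p in (m+d-.12*X+.035*Z,m+d-.05*X+.03*Z,m+d+.025*Z,m+d+.004*Z,m+d-.002*Z): print(np.array(p));rows_to(p)
"
```

```text
[0.592 0.006 0.13 ]
d(cm) [0.221 1.383 5.85 ] spin 0
[0.662 0.016 0.125]
d(cm) [ 0.444  6.772 10.34 ] spin 0
[0.711 0.023 0.12 ]
d(cm) [ 0.609 10.538 13.662] spin 0
[0.711 0.023 0.099]
d(cm) [ 0.689  9.312 15.365] spin 0
[0.711 0.023 0.093]
d(cm) [ 0.712  8.961 15.851] spin 0
```

>>> send_rows([
  {"dx": 0.1,"dy": 0.7,"dz": 2.9,"spin": 0,"hand": 0.3},
  {"dx": 0.2,"dy": 1.4,"dz": 5.8,"spin": 0,"hand": 0.3},
  {"dx": 0.3,"dy": 3.2,"dz": 7.4,"spin": 0,"hand": 0.3},
  {"dx": 0.4,"dy": 5,"dz": 8.9,"spin": 0,"hand": 0.3},
  {"dx": 0.45,"dy": 6.8,"dz": 10.3,"spin": 0,"hand": 0.3},
  {"dx": 0.5,"dy": 8,"dz": 11.4,"spin": 0,"hand": 0.3},
  {"dx": 0.55,"dy": 9.3,"dz": 12.5,"spin": 0,"hand": 0.3},
  {"dx": 0.6,"dy": 10.5,"dz": 13.7,"spin": 0,"hand": 0.3},
  {"dx": 0.6,"dy": 10.5,"dz": 13.7,"spin": 0,"hand": 0.3},
])

```text
clock: 21.2
eef_pos: [0.7119, 0.0227, 0.1203]
tool_rot: [[-0.112, 0.803, 0.585], [0.993, 0.113, 0.034], [-0.038, 0.585, -0.81]]
contact_force: [-0.0, -0.8, -1.8]
opening: 0.0432
```

>>> send_rows([
  {"dx": 0,"dy": -0.4,"dz": 0.6,"spin": 0,"hand": 0.3},
  {"dx": 0,"dy": -0.8,"dz": 1.1,"spin": 0,"hand": 0.3},
  {"dx": 0,"dy": -1.2,"dz": 1.65,"spin": 0,"hand": 0.3},
  {"dx": 0,"dy": -1.2,"dz": 1.65,"spin": 0,"hand": 0.3},
])

```text
clock: 21.7
eef_pos: [0.7117, 0.0219, 0.099]
tool_rot: [[-0.112, 0.804, 0.584], [0.993, 0.113, 0.035], [-0.038, 0.584, -0.811]]
contact_force: [0.1, 0.0, -2.2]
opening: 0.0435
```

```bash
python3 -c "
from h import *
show()"
```

```text
t 21.7 p [0.712 0.022 0.099] q [ -10.751   33.96    86.761   19.354   25.565 -122.855] tilt 35.82 az 3.4 xaxis [-0.112  0.993 -0.038] z [ 0.584  0.035 -0.811] F [ 0.074  0.003 -2.231] op 0.0435
```

>>> send_rows([
  {"dx": 0,"dy": -0.12,"dz": 0.16,"spin": 0,"hand": 0.3},
  {"dx": 0,"dy": -0.12,"dz": 0.16,"spin": 0,"hand": 0.3},
])

```text
clock: 21.95
eef_pos: [0.7121, 0.0219, 0.0979]
tool_rot: [[-0.112, 0.803, 0.585], [0.993, 0.113, 0.034], [-0.038, 0.585, -0.81]]
contact_force: [0.9, 0.9, -1.4]
opening: 0.0432
```

>>> send_rows([
  {"dx": 0,"dy": -0.09,"dz": 0.12,"spin": 0,"hand": 0.3},
  {"dx": 0,"dy": -0.09,"dz": 0.12,"spin": 0,"hand": 0.3},
])

```text
clock: 22.2
eef_pos: [0.7121, 0.0218, 0.0964]
tool_rot: [[-0.112, 0.803, 0.585], [0.993, 0.113, 0.034], [-0.038, 0.585, -0.81]]
contact_force: [-0.3, -0.1, -2.8]
opening: 0.043
```

>>> send_rows([
  {"dx": 0,"dy": -0.09,"dz": 0.12,"spin": 0,"hand": 0.3},
  {"dx": 0,"dy": -0.09,"dz": 0.12,"spin": 0,"hand": 0.3},
])

```text
clock: 22.45
eef_pos: [0.7126, 0.0218, 0.0961]
tool_rot: [[-0.112, 0.802, 0.587], [0.993, 0.113, 0.034], [-0.039, 0.587, -0.809]]
contact_force: [-2.8, 0.9, 4.8]
opening: 0.0434
```

>>> send_rows([
  {"dx": 0,"dy": 0,"dz": 0,"spin": 0,"hand": 0.53},
  {"dx": 0,"dy": 0,"dz": 0,"spin": 0,"hand": 0.6},
  {"dx": 0,"dy": 0,"dz": 0,"spin": 0,"hand": 0.7},
  {"dx": 0,"dy": 0,"dz": 0,"spin": 0,"hand": 0.8},
  {"dx": 0,"dy": 0,"dz": 0,"spin": 0,"hand": 0.85},
  {"dx": 0,"dy": 0,"dz": 0,"spin": 0,"hand": 0.85},
])

```text
clock: 23.2
eef_pos: [0.7121, 0.0218, 0.0949]
tool_rot: [[-0.112, 0.803, 0.585], [0.993, 0.113, 0.035], [-0.038, 0.585, -0.81]]
contact_force: [-0.1, 0.6, -0.2]
opening: 0.0729
```

```bash
python3 -c "
from h import *
show()
p=np.array([.7005,.0215,.033])
m=ctrl.camera_model('wrist');im=ctrl.snapshot('wrist')
def ring(p,r,h): return np.array([pw(p+[r*np.cos(a),r*np.sin(a),h],m) for a in np.linspace(0,6.28,40)]).round().astype(int)
for r,h,c in ((.025,.1,(0,255,0)),(.024,0,(255,255,0)),(.032,.038,(255,0,255)),(.05,0,(0,0,255))): cv2.polylines(im,[ring(p,r,h)],True,c,1)
cv2.imwrite('pics/w5.png',im)
"
```

```text
t 23.2 p [0.712 0.022 0.095] q [ -10.76    34.317   86.979   19.842   24.954 -123.408] tilt 35.9 az 3.4 xaxis [-0.112  0.993 -0.038] z [ 0.585  0.035 -0.81 ] F [-0.095  0.551 -0.221] op 0.0729
```

View pics/w5.png

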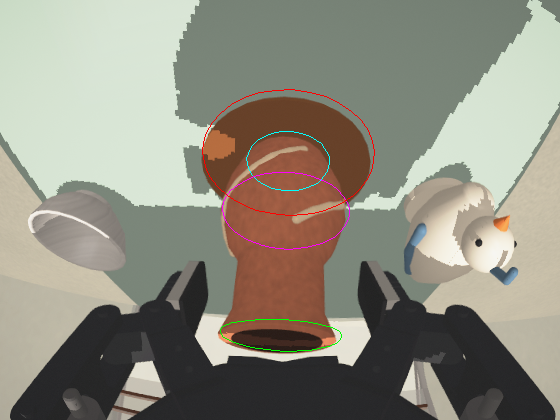

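>>> send_rows([
  {"dx": 0,"dy": 0,"dz": -1,"spin": 0,"hand": 0.85},
  {"dx": 0,"dy": 0,"dz": -3,"spin": 0,"hand": 0.85},
  {"dx": 0,"dy": 0,"dz": -6,"spin": 0,"hand": 0.85},
  {"dx": 0,"dy": 0,"dz": -10,"spin": 0,"hand": 0.85},
  {"dx": 0,"dy": 0,"dz": -15,"spin": 0,"hand": 0.85},
  {"dx": 0,"dy": 0,"dz": -20,"spin": 0,"hand": 0.85},
  {"dx": 0,"dy": 0,"dz": -20,"spin": 0,"hand": 0.85},
  {"dx": 0,"dy": 0,"dz": -20,"spin": 0,"hand": 0.85},
])

```text
clock: 24.25
eef_pos: [0.5948, 0.0149, 0.2567]
tool_rot: [[-0.112, 0.803, 0.585], [0.993, 0.113, 0.034], [-0.038, 0.585, -0.81]]
contact_force: [0.3, 0.2, -0.1]
opening: 0.0725
```

```bash
python3 -c "
from h import *
show()
R=ctrl.state()['tool_rot'];z=R[:,2]
g=np.array([.6955,-.006,.266])
rows_to(g-z*.12);rows_to(g-z*.06);rows_to(g)
print('arc down')
for th in np.arange(70,6,-6): print(th,R.T@(tab(th)-tab(70))*100)
print(7,R.T@(tab(7)-tab(70))*100)
m=ctrl.camera_model('wrist');im=ctrl.snapshot('wrist');print(pw(tab(70),m));cv2.imwrite('pics/w6.png',im)
"
```

```text
t 24.25 p [0.595 0.015 0.257] q [ -14.56    12.425   92.404   15.74    41.711 -120.326] tilt 35.89 az 3.4 xaxis [-0.112  0.993 -0.038] z [ 0.585  0.034 -0.81 ] F [ 0.259  0.207 -0.147] op 0.0725
d(cm) [-3.239  8.398 -6.935] spin 0
d(cm) [-3.239  8.398 -0.935] spin 0
d(cm) [-3.239  8.398  5.065] spin 0
arc down
70 [0. 0. 0.]
64 [-0.031 -2.48  -0.563]
58 [-0.049 -5.006 -0.863]
52 [-0.054 -7.549 -0.899]
46 [ -0.046 -10.082  -0.668]
40 [ -0.026 -12.577  -0.175]
34 [  0.007 -15.007   0.577]
28 [  0.053 -17.345   1.578]
22 [  0.109 -19.565   2.817]
16 [  0.177 -21.644   4.282]
10 [  0.256 -23.558   5.955]
7 [  0.299 -24.446   6.865]
[236.28  347.164]
```

View pics/w6.png

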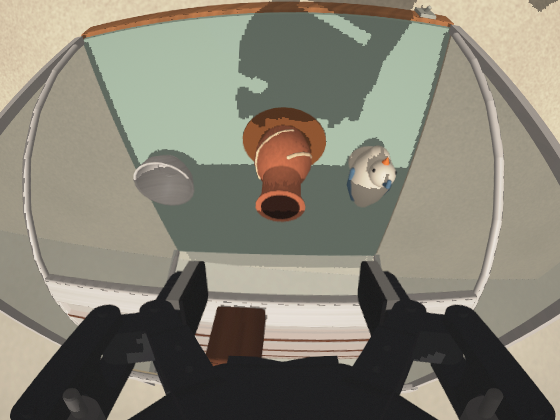

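>>> send_rows([
  {"dx": -0.5,"dy": 1,"dz": -4,"spin": 0,"hand": 0.85},
  {"dx": -1.5,"dy": 3,"dz": -7.5,"spin": 0,"hand": 0.85},
  {"dx": -2.5,"dy": 6,"dz": -7.5,"spin": 0,"hand": 0.85},
  {"dx": -3.2,"dy": 8.4,"dz": -7,"spin": 0,"hand": 0.85},
  {"dx": -3.2,"dy": 8.4,"dz": -5,"spin": 0,"hand": 0.85},
  {"dx": -3.2,"dy": 8.4,"dz": -2,"spin": 0,"hand": 0.85},
  {"dx": -3.2,"dy": 8.4,"dz": 1,"spin": 0,"hand": 0.85},
  {"dx": -3.2,"dy": 8.4,"dz": 3.5,"spin": 0,"hand": 0.85},
  {"dx": -3.2,"dy": 8.4,"dz": 5,"spin": 0,"hand": 0.85},
  {"dx": -3.2,"dy": 8.4,"dz": 5,"spin": 0,"hand": 0.3},
  {"dx": -3.2,"dy": 8.4,"dz": 5,"spin": 0,"hand": 0.3},
  {"dx": -3.2,"dy": 8.4,"dz": 5,"spin": 0,"hand": 0.3},
  {"dx": -3.2,"dy": 8.4,"dz": 5,"spin": 0,"hand": 0.3},
  {"dx": -3.2,"dy": 8.4,"dz": 5,"spin": 0,"hand": 0.3},
], force=30)

```text
clock: 26.05
eef_pos: [0.6952, -0.0058, 0.2676]
tool_rot: [[-0.112, 0.802, 0.586], [0.993, 0.113, 0.034], [-0.039, 0.586, -0.809]]
contact_force: [-3.4, -2.9, 2.8]
opening: 0.0362
```

>>> send_rows([
  {"dx": 0,"dy": -1.2,"dz": -0.35,"spin": 0,"hand": 0.3},
  {"dx": -0.03,"dy": -2.5,"dz": -0.55,"spin": 0,"hand": 0.3},
  {"dx": -0.05,"dy": -5,"dz": -0.85,"spin": 0,"hand": 0.3},
  {"dx": -0.05,"dy": -7.55,"dz": -0.9,"spin": 0,"hand": 0.3},
  {"dx": -0.05,"dy": -10.1,"dz": -0.65,"spin": 0,"hand": 0.3},
  {"dx": -0.03,"dy": -12.6,"dz": -0.2,"spin": 0,"hand": 0.3},
  {"dx": 0,"dy": -15,"dz": 0.6,"spin": 0,"hand": 0.3},
  {"dx": 0.05,"dy": -17.35,"dz": 1.6,"spin": 0,"hand": 0.3},
  {"dx": 0.1,"dy": -19.6,"dz": 2.8,"spin": 0,"hand": 0.3},
  {"dx": 0.1,"dy": -19.6,"dz": 2.8,"spin": 0,"hand": 0.3},
  {"dx": 0.1,"dy": -19.6,"dz": 2.8,"spin": 0,"hand": 0.3},
])

```text
clock: 27.42
eef_pos: [0.5528, -0.025, 0.1286]
tool_rot: [[-0.114, 0.805, 0.582], [0.993, 0.114, 0.037], [-0.037, 0.582, -0.812]]
contact_force: [-7.0, -0.4, -1.5]
opening: 0.0357
```

```bash
python3 -c "
from h import *
show()
R=ctrl.state()['tool_rot'];p=ctrl.state()['eef_pos']-R[:,2]*.0187
d=p-o-.05*Z;a=np.degrees(np.arctan2(d[2],-(d@X)));r=np.hypot(d@X,d[2]);print('r',r,'ang',a,'y',d@Y)
for th in (18,14,10,7,5.5): print(th,R.T@(tab(th,r)-p)*100)"
```

```text
t 27.43 p [ 0.553 -0.025  0.129] q [ -21.771   19.257  109.364   39.287   23.252 -151.646] tilt 35.69 az 3.6 xaxis [-0.114  0.993 -0.037] z [ 0.582  0.037 -0.812] F [-6.962 -0.434 -1.506] op 0.0357
r 0.24297877099360293 ang 22.70036658397596 y 0.0009484845034456475
18 [-0.044 -1.651  1.119]
14 [ 0.004 -2.98   2.171]
10 [ 0.056 -4.233  3.313]
7 [ 0.098 -5.118  4.226]
5.5 [ 0.12  -5.543  4.699]
```

>>> send_rows([
  {"dx": 0,"dy": -1.6,"dz": 1.1,"spin": 0,"hand": 0.3},
  {"dx": 0,"dy": -3,"dz": 2.15,"spin": 0,"hand": 0.3},
  {"dx": 0.05,"dy": -4.2,"dz": 3.3,"spin": 0,"hand": 0.3},
  {"dx": 0.1,"dy": -5.1,"dz": 4.2,"spin": 0,"hand": 0.3},
  {"dx": 0.1,"dy": -5.1,"dz": 4.2,"spin": 0,"hand": 0.3},
])

```text
clock: 28.05
eef_pos: [0.5437, -0.026, 0.0781]
tool_rot: [[-0.102, 0.821, 0.562], [0.994, 0.109, 0.021], [-0.044, 0.561, -0.827]]
contact_force: [-26.2, -21.0, -0.7]
opening: 0.036
```

```bash
python3 -c "
from h import *
show()
R=ctrl.state()['tool_rot'];p=ctrl.state()['eef_pos']-R[:,2]*.0187
d=p-o-.05*Z;a=np.degrees(np.arctan2(d[2],-(d@X)));r=np.hypot(d@X,d[2]);print('r',r,'ang',a,'y',d@Y)
for th in (8,7,6,5): print(th,R.T@(tab(th,r)-p)*100)"
```

```text
t 28.05 p [ 0.544 -0.026  0.078] q [ -21.58    24.377  113.168   51.875   16.733 -165.109] tilt 34.25 az 2.1 xaxis [-0.102  0.994 -0.044] z [ 0.562  0.021 -0.827] F [-26.238 -20.977  -0.682] op 0.036
r 0.23695353676899875 ang 10.599440453171967 y 0.0014531928871444044
8 [-0.105 -0.738  0.788]
7 [-0.089 -1.013  1.097]
6 [-0.073 -1.282  1.41 ]
5 [-0.057 -1.546  1.728]
```

>>> send_rows([
  {"dx": 0,"dy": 0,"dz": -0.3,"spin": 0,"hand": 0.3},
  {"dx": 0,"dy": 0,"dz": -0.6,"spin": 0,"hand": 0.8},
  {"dx": 0,"dy": 0,"dz": -0.6,"spin": 0,"hand": 0.8},
  {"dx": 0,"dy": 0,"dz": -0.6,"spin": 0,"hand": 0.8},
  {"dx": 0,"dy": 0,"dz": -4,"spin": 0,"hand": 0.8},
  {"dx": 0,"dy": 0,"dz": -8,"spin": 0,"hand": 0.8},
  {"dx": 0,"dy": 0,"dz": -12,"spin": 0,"hand": 0.4},
  {"dx": 0,"dy": 0,"dz": -12,"spin": 0.2,"hand": 0},
  {"dx": 0,"dy": 0,"dz": -12,"spin": 0.4,"hand": 0},
  {"dx": 0,"dy": 0,"dz": -12,"spin": 0.6,"hand": 0},
  {"dx": 0,"dy": 0,"dz": -12,"spin": 0.6,"hand": 0},
  {"dx": 0,"dy": 0,"dz": -12,"spin": 0.6,"hand": 0},
])

```text
clock: 29.55
eef_pos: [0.4784, -0.0272, 0.1784]
tool_rot: [[0.373, 0.735, 0.566], [0.883, -0.468, 0.026], [0.284, 0.49, -0.824]]
contact_force: [0.1, -0.0, -0.6]
opening: -0.0004
```

```bash
python3 -c "
from h import *
show()
th=np.radians(10.5);n=lambda t:np.sin(np.radians(t))*X+np.cos(np.radians(t))*Z
for t,off in ((10.5,.04),(10.5,.01),(7,.008),(6,.008),(5,.008)):
    p=tab(t,.246)+n(t)*off; print(p);rows_to(p)
m=ctrl.camera_model('wrist');im=ctrl.snapshot('wrist');print(pw(tab(7),m),pw(tab(10),m));cv2.imwrite('pics/w7.png',im)
"
```

```text
t 29.55 p [ 0.478 -0.027  0.178] q [ -26.379    7.379  114.374   31.954   31.234 -112.528] tilt 34.5 az 2.6 xaxis [0.373 0.883 0.284] z [ 0.566  0.026 -0.824] F [ 0.092 -0.04  -0.611] op -0.0004
[ 0.532 -0.028  0.134]
d(cm) [0.664 1.796 6.659] spin 0
[ 0.526 -0.029  0.105]
d(cm) [-0.444 -0.012  8.782] spin 0
[ 0.523 -0.029  0.088]
d(cm) [-1.074 -1.04   9.985] spin 0
[ 0.523 -0.029  0.084]
d(cm) [-1.225 -1.29  10.3  ] spin 0
[ 0.522 -0.029  0.079]
d(cm) [-1.373 -1.535 10.62 ] spin 0
[266.327 191.949] [271.689 204.076]
```

View pics/w7.png

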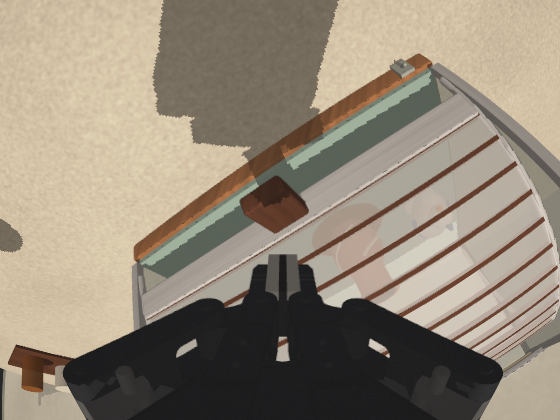

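>>> send_rows([
  {"dx": 0.4,"dy": 1,"dz": 3,"spin": 0,"hand": 0},
  {"dx": 0.65,"dy": 1.8,"dz": 6.6,"spin": 0,"hand": 0},
  {"dx": 0.1,"dy": 0.9,"dz": 7.7,"spin": 0,"hand": 0},
  {"dx": -0.45,"dy": 0,"dz": 8.8,"spin": 0,"hand": 0},
  {"dx": -0.75,"dy": -0.5,"dz": 9.4,"spin": 0,"hand": 0},
  {"dx": -1.05,"dy": -1.05,"dz": 10,"spin": 0,"hand": 0},
  {"dx": -1.05,"dy": -1.05,"dz": 10,"spin": 0,"hand": 0},
])

```text
clock: 30.48
eef_pos: [0.5252, -0.0296, 0.0918]
tool_rot: [[0.372, 0.73, 0.573], [0.883, -0.468, 0.023], [0.285, 0.498, -0.819]]
contact_force: [-16.3, 2.1, 44.0]
opening: 0.0003
```

>>> send_rows([
  {"dx": -0.15,"dy": -0.25,"dz": 0.3,"spin": 0,"hand": 0},
  {"dx": -0.15,"dy": -0.25,"dz": 0.3,"spin": 0,"hand": 0},
])

```text
clock: 30.72
eef_pos: [0.5254, -0.0298, 0.091]
tool_rot: [[0.37, 0.727, 0.579], [0.884, -0.467, 0.021], [0.286, 0.504, -0.815]]
contact_force: [-35.4, 4.2, 82.5]
opening: 0.0003
```

```bash
python3 -c "
from h import *
show()
p=ctrl.state()['eef_pos'];d=p-o-.05*Z;print(np.hypot(d@X,d[2]),np.degrees(np.arctan2(d[2]-.008,-(d@X))))"
```

```text
t 30.73 p [ 0.525 -0.03   0.091] q [ -23.469   21.669  115.855   56.557   17.449 -137.036] tilt 35.39 az 2.1 xaxis [0.37  0.884 0.286] z [ 0.579  0.021 -0.815] F [-35.42    4.167  82.497] op 0.0003
0.2446302905520251 7.800884813846645
```

>>> send_rows([
  {"dx": 0.3,"dy": 0.5,"dz": -0.6,"spin": 0,"hand": 0},
  {"dx": 0.6,"dy": 0.9,"dz": -3,"spin": 0,"hand": 0},
  {"dx": 0.6,"dy": 0.9,"dz": -8,"spin": 0,"hand": 0},
  {"dx": 0.6,"dy": 0.9,"dz": -13,"spin": 0,"hand": 0},
  {"dx": 0.6,"dy": 0.9,"dz": -18,"spin": 0,"hand": 0},
  {"dx": 0.6,"dy": 0.9,"dz": -18,"spin": 0,"hand": 0},
  {"dx": 0.6,"dy": 0.9,"dz": -18,"spin": 0,"hand": 0},
])

```text
clock: 31.6
eef_pos: [0.4296, -0.0327, 0.2377]
tool_rot: [[0.375, 0.734, 0.566], [0.882, -0.47, 0.026], [0.285, 0.49, -0.824]]
contact_force: [-0.4, -0.2, -0.5]
opening: -0.0004
```

```bash
python3 -c "
from h import *
show()
m=ctrl.camera_model('wrist');w=ctrl.snapshot('wrist');s=ctrl.snapshot('scene')
for t in (7,8.5,10): print(t,'tab',pw(tab(t),m))
print('vase rim/foot',pw(np.array([.7005,.0215,.133]),m))
o2=np.hstack([cv2.resize(w[100:400,100:500],(400,300)),cv2.resize(s[130:400,80:440],(400,300))])
a=cv2.imread('pics/scene0.png')
print('tab tip proj scene 7,10:',proj('scene',np.array([tab(7,.263),tab(10,.263)])),proj('top',np.array([tab(7,.263),tab(10,.263)])))
cv2.imwrite('pics/fin.png',cv2.convertScaleAbs(o2,alpha=1.3))
t=ctrl.snapshot('top');h=cv2.cvtColor(t,cv2.COLOR_BGR2HSV).astype(int)
"
```

```text
t 31.6 p [ 0.43  -0.033  0.238] q [ -32.073   -3.559  113.449   27.58    44.077 -110.064] tilt 34.49 az 2.6 xaxis [0.375 0.882 0.285] z [ 0.566  0.026 -0.824] F [-0.423 -0.164 -0.489] op -0.0004
7 tab [275.944 178.453]
8.5 tab [278.057 182.875]
10 tab [280.294 187.471]
vase rim/foot [370.12 266.84]
tab tip proj scene 7,10: [[267.079 178.824]
 [266.748 177.385]] [[296.453 234.701]
 [296.588 233.951]]
```

View pics/fin.png

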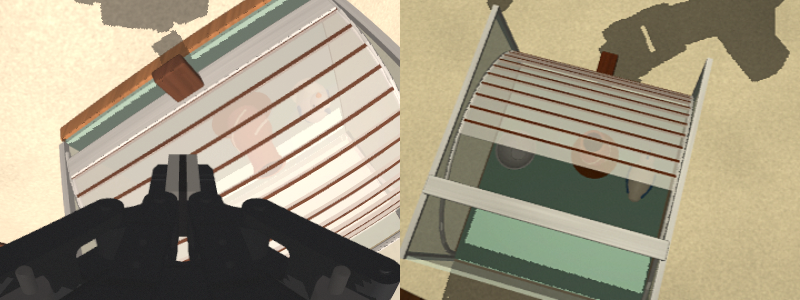

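```bash
python3 -c "
from rig import ctrl
print(ctrl.sign_off(), ctrl.state()['clock'])"
```

```text
the job is handed in; nothing more can be done
the job is handed in; nothing more can be done
```

I rolled the cover up to its stop, stood the vase upright on the cork mat, let it go, and rolled the cover back down. I handed the job in at about 31.7 s of the 72 s; no verdict came back.

**Tool tilt:** The moves have no way to tilt the tool. I got the 36° tilt by pushing repeatedly against the arm's reach limit, because each new move starts from the pose the arm actually reached.

**Last checks:**
- **Cover:** The tab sits within about 1 px of where it should be at 7°, which is joint angle about 0. The cover also hit a hard stop. I did not read the joint angle directly.
- **Vase:** It is upright on the mat, with its foot about 5 mm from the mat's centre. My mat estimates ranged from x = 0.697 to 0.708 m, and I placed to about 0.70 m.
- **Quail and bowl:** They looked undisturbed in the pictures.
- **Jar:** The arm stayed away from it, but it was outside my last pictures and I did not re-measure it.
- **Robot:** It was clear of everything, with contact force near zero.

**What went wrong:**
- **Closing with the pinch:** The last joint reached its range limit about 3.5° short of shut, with side forces of about 26 N. I let go, turned the wrist, and pushed the tab the rest of the way from above.
- **Force at the stop:** That push rose to about 90 N at the stop before I backed off. This is under the 120 N wrist limit, and the contact was at the fingertips.

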